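# Wedge the dovetailed stop into the book cradle

## Robot

A 7-joint arm with a two-finger parallel gripper is mounted at the origin on the work surface. World frame = base frame: x ahead of the robot, y to its left, z up, the work surface at z = 0. Lengths are in m, angles in rad, forces in N, time in s.
With the tool pointing down it reaches from about 0.4 to 0.85 m from the base axis. Payload 10.4 kg.
Tool frame: the origin (TCP) lies midway between the tips of the shut fingers; the grasp point (between the pads) lies 19 mm behind it; z points along the fingers, y is the line along which they close (so a half turn about z gives the same grasp; the last joint's range is limited). The gripper opens to 87 mm and grips with 3 to 60 N. Pads are 19 mm wide; open, the fingers measure 117 mm over their backs; the gripper's body (75 mm by 190 mm) begins 51 mm behind the grasp point.
Start: joints at [1.109, 0.332, -0.065, 1.46, 0.022, 1.35, -0.088], TCP at [0.266, -0.566, 0.223] pointing down, gripper open.
Joint ranges: [-2.6, 2.6], [-0.5, 2.12], [-1.47, 1.34], [0.16, 2.42], [-1.27, 4.41], [0.06, 2.06], [-2.6, 2.6]. Speed limits (rad/s): [2.22, 2.22, 2.79, 2.79, 3.14, 3.14, 3.14].

## Interface

Orientations are given as a unit quaternion [x, y, z, w].
In Python, from bench import r gives the robot as it stands.
- The arm moves only by the tool arm_command, never from a script. Its arguments are lists of equal length, an entry for each row: "xyz": the shift along the world's x, y, z in m, a list of three; "rot": the turn, a rotation vector about the world's x, y, z in rad, a list of three. In form: {"xyz": [[tx, ty, tz], ...], "rot": [[ax, ay, az], ...]}. A call has 1 to 20 rows; each row is the pose to reach, as a shift and turn from the pose commanded when the call began; what a row does not reach only later rows make up. A row lasts 1/12 s, in which the tool goes at most 41.7 mm and 7.16 degrees, less where a joint would pass 70% of its speed; a pose out of reach is approached as far as the arm can. A call with a gripper value outside its range is refused whole. "grip" is the opening, from 0 (shut) to 1 (fully open), set as the call begins (left out, the last holds). The fingers move at their own pace and stop on an object; "squeeze" is the grip in N (left out, the last holds). Time passes only in rows, so rows that repeat a pose let the fingers close. It gives the time, the measured TCP pose, the force, the opening and the grip force at its end, in the units of the state.
- r.read_state(): the state, without advancing time (a new reading comes with each control period).
- r.camera(name): name is "scene" or "top" or "wrist"; returns the picture (384x512x3 uint8, red, green, blue); there is no depth.
- r.camera_model(name): a dict with "fx", "fy", "cx", "cy" (pixels), "T" (4x4, takes a point from camera to world coordinates). Camera axes: x right, y up, looking along -z (the intrinsics and any distortion apply to the point x, -y, -z); pixel columns grow to the right and rows downward; lengths in m; the calibration is good to about 2 mm. The wrist camera is an equidistant fisheye: a pixel r from the principal point sees the ray r / f radians off the axis. A picture is of the moment at which its call begins: read the wrist's pose just before it. camera_model takes no time and is no camera call; for the wrist camera it gives the pose at the moment of the call.
- r.close_job(): hands the job in; it is judged then, once.
Trained networks look in the newest picture that a camera, given by its name, has taken for a name from the list of things; names that differ only in an ending like _2 or _b are one class to them, and where a whole thing is asked for, a point or a joint stands for the part that bears it (a point fixed in the world has none). Each returns a list of dicts, best first, with "conf" (0 to 1); they miss things now and then, are a little off and sometimes report something else, mostly with a low value. They report only what shows in the picture. A call takes as long as a camera call. They do not tell look-alikes from the thing itself.
- r.look_for(label, camera): "at" ([x, y, z] in m, in the coordinates of the camera as it stood for that picture, good to about 4 mm: the middle of the surface that is visible of it).
- r.spot_point(label, camera): "at" ([x, y, z] in m, in the coordinates of the camera as it stood for that picture, good to about 4 mm: a listed point, or the origin of a listed thing).
The state is a dict: "time": time; "joint_positions": joint angles; "joint_vel": joint speeds; "joint_torque": joint torques, N m; "ee_pos": TCP position; "eef_rot": TCP orientation; "ft_force": force on the tool from outside, world axes, zero at the start; "torque": the same for the moment, N m; "width": finger opening in m; "grip_force": force on a finger pad.
Only numpy, scipy, OpenCV 4.12 (cv2) and the standard library are available. Lean on these libraries where they do the work, as an engineer would, in place of code of your own. Each camera call takes 0.05 s, during which the arm holds its last target. There are 200 camera calls.

## Task

Pick up the wooden stop with the flared, dovetailed foot, set it on the cradle board in front of the open end of the tapered way, narrow end first, and slide it in between the two jaws until it wedges tight, so that it stays firmly gripped when let go. Push it home firmly but not hard (about 12 N): never ram it or force the sprung jaw wide open, and leave the other things on the table where they are.

Things in the scene. Friction and masses are not known exactly. Their poses are not given: they have to be found in the camera images.
- stop_c (a point): Centre of the stop to fit: mid-length, mid-width, 36 mm above its underside (half-way up). x points along the stop to its narrow nose, z up. Plain light wood, 245 to 490 g, standing on the table.
- stop: The same stop; origin at the centre of its underside, same axes. Foot 100 mm long, 14 mm high, dovetailed: its two sides lean in 20 degrees towards the top, and at the underside it narrows evenly from 57 mm at the tail (x -50 mm) to 35 mm at the nose (x 50 mm).
- stop_bar (a point): Middle of the stop's upright grip bar, 50 mm above its underside, 5 mm behind its middle. The bar is 14 mm thick (along y), 90 mm long (x from -50 mm, flush with the tail, to 40 mm of the stop's middle), from the foot up to 72 mm.
- mouth (a point): Middle of the open wide end of the tapered way, on its floor 12 mm above the table. x points into the way (the sliding direction), y left, z up. In front of it the board is bare and level with the way's floor (x -125 to 0, y -100 to 80 mm), to set the stop down.
- way: The fixed cradle board; origin 12 mm below the mouth, same axes. Way 180 mm long between two light wood jaws 14 mm high, inner faces overhanging 20 degrees, each closing in 0.11 mm per mm of x like the stop's sides. The left jaw (+y) is fixed, its foot at y 30 mm at the mouth. A volume lies on a sloping rest from y 100 mm leftwards, up to 90 mm high.
- way_end (a point): Middle of the narrow end of the way, on its floor, 180 mm in from the mouth. The stop comes into touch with both jaws when its centre is somewhere 32 to 96 mm in from the mouth, up to 3.5 mm off the centre line (then more to the right as the jaw gives); it must be free to shift sideways, else it jams on one jaw. It wedges tight 6 to 17 mm farther in.
- jaw (a joint): How far the sprung right jaw (-y) is pushed outwards, m: 0 at rest, 0.008 at most; 3.5 N per mm. Its rest place differs each time: foot at y -23 to -37 mm at the mouth, told by no pose. Tight: the stop, let go, holds it open 1.2 mm or more (after a push of some 10 to 16 N; friction 0.34 to 0.46); over 3.8 mm is forced. The wedge holds itself.
- block_c (a point): Bystander: a page block of the same light wood with the same grip bar, but its foot is a plain rectangle 100 x 48 x 14 mm with upright sides. Point at its centre, 36 mm above its underside; x along it. Stands near the stop; either may be in either place.
- weight: Bystander: dark steel bar 110 x 32 x 22 mm, lying on the table; origin centre of its underside.
- loupe: Bystander: black loupe 42 mm across, 34 mm high; origin centre of its underside.
- cup: Bystander: white cup 76 mm across, 95 mm high; origin centre of its underside.
- brush: Bystander: dusting brush lying on the table.
Not all that is in view belongs to the job. What is shaped like the stop but blue, purple or yellow is not meant.

How it is judged:
By the outcome, as a careful person would: the job done as asked, in the order asked, and still so for the second after the job is handed in, with the robot touching nothing.
It also fails if it takes over 61 s, if anything falls off the work surface, if the arm or the gripper's body presses on something with over 40 N, if the wrist force passes 120 N, or if a joint passes its speed limit or range.

## Working session

There is one attempt and no reset: what is moved stays moved. The work goes in short steps, Python scripts to look and compute and a tool call to move; the robot and the scene stay as the last step left them, time stands still between calls to the robot, and variables do not carry over. Pictures are saved under pics/ and viewed, at most 11 in all, crops included, and the job is handed in when it is done.

Besides the shell and the picture viewer there is one more tool, called after "Request:" by a JSON object that holds its "api" and its "payload", one argument or row to a line. arm_command: Moves the arm, as the interface text tells. Its arguments: {"type":"object","properties":{"xyz":{"type":"array"},"rot":{"type":"array"},"grip":{"type":"number"},"squeeze":{"type":"number"}},"required":["xyz","rot"]}

```bash
mkdir -p pics; cat > h.py <<'E'
import numpy as np, cv2
from bench import r
def cam(n,f=None):
    T=np.array(r.camera_model(n)["T"]); im=r.camera(n)
    if f: cv2.imwrite("pics/"+f,cv2.resize(im[:,:,::-1],None,fx=1.5,fy=1.5))
    return T,im
def find(n,T,labels,fn="spot_point"):
    for l in labels:
        for d in getattr(r,fn)(l,n)[:3]:
            p=T@np.r_[d["at"],1]; print(n,fn,l,round(d["conf"],2),p[:3].round(4),{k:v for k,v in d.items() if k not in("at","conf")})
def px(n,P,T=None):
    m=r.camera_model(n); T=np.array(m["T"]) if T is None else T
    q=np.linalg.inv(T)@np.r_[P,1]; q=np.array([q[0],-q[1],-q[2]])
    if n=="wrist":
        a=np.arctan2(np.hypot(q[0],q[1]),q[2]); u=q[:2]/np.hypot(q[0],q[1])*a
    else: u=q[:2]/q[2]
    return np.array([m["cx"]+m["fx"]*u[0],m["cy"]+m["fy"]*u[1]])
E
python3 - <<'E'
from h import *
for n in("top","scene"):
    T,_=cam(n,n+"0.png")
    find(n,T,["stop_c","stop_bar","stop","block_c","mouth","way_end"] if n=="top" else ["stop_c","block_c","mouth","way_end"])
    m=r.camera_model(n);print({k:v for k,v in m.items() if k!="T"},T.round(3).tolist())
print(r.read_state()["time"],r.read_state()["eef_rot"])
E
```

```text
top spot_point stop_c 0.97 [0.7385 0.2987 0.0373] {}
top spot_point stop_c 0.96 [0.5893 0.3608 0.0017] {}
top spot_point stop_c 0.94 [0.2774 0.4041 0.0391] {}
top spot_point stop_bar 0.97 [0.4781 0.477  0.0483] {}
top spot_point stop_bar 0.87 [0.7385 0.2937 0.0508] {}
top spot_point stop_bar 0.77 [0.3037 0.2535 0.0481] {}
top spot_point stop 0.97 [0.7385 0.2987 0.0373] {}
top spot_point stop 0.96 [0.5893 0.3608 0.0017] {}
top spot_point stop 0.94 [0.2774 0.4041 0.0391] {}
top spot_point block_c 0.87 [0.4292 0.3353 0.0344] {}
top spot_point block_c 0.27 [ 0.6262  0.0154 -0.0007] {}
top spot_point mouth 0.69 [0.6266 0.0179 0.0098] {}
top spot_point mouth 0.39 [ 0.4355 -0.2888  0.0011] {}
top spot_point way_end 0.72 [ 0.6616 -0.1617  0.0142] {}
{'fx': 362.1038992772011, 'fy': 362.1038992772011, 'cx': 262.2461871674955, 'cy': 188.74325831336157} [[-0.016, 0.989, -0.144, 0.372], [-1.0, -0.016, 0.003, 0.028], [0.0, 0.144, 0.99, 1.031], [0.0, 0.0, 0.0, 1.0]]
scene spot_point stop_c 0.92 [ 0.3029  0.2556 -0.0044] {}
scene spot_point stop_c 0.91 [0.4748 0.484  0.0039] {}
scene spot_point stop_c 0.9 [ 0.5934  0.3623 -0.0019] {}
scene spot_point block_c 0.88 [0.4305 0.3363 0.0346] {}
scene spot_point block_c 0.61 [ 0.5073 -0.3963  0.0016] {}
scene spot_point mouth 0.65 [0.6303 0.0186 0.0109] {}
scene spot_point way_end 0.77 [ 0.6602 -0.1621  0.011 ] {}
{'fx': 406.92987634282633, 'fy': 406.92987634282633, 'cx': 251.43021492124637, 'cy': 194.28872245293755} [[-0.81, -0.427, 0.402, 0.972], [0.587, -0.582, 0.563, 0.649], [-0.006, 0.692, 0.722, 0.883], [0.0, 0.0, 0.0, 1.0]]
0.6 [9.76025785e-01 2.17654912e-01 3.89575855e-05 7.13797116e-05]
```

View pics/top0.png

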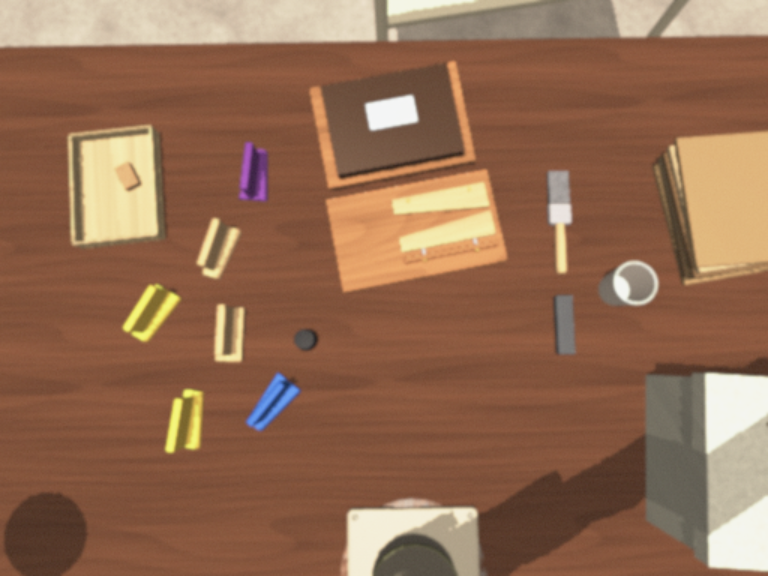

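View pics/scene0.png

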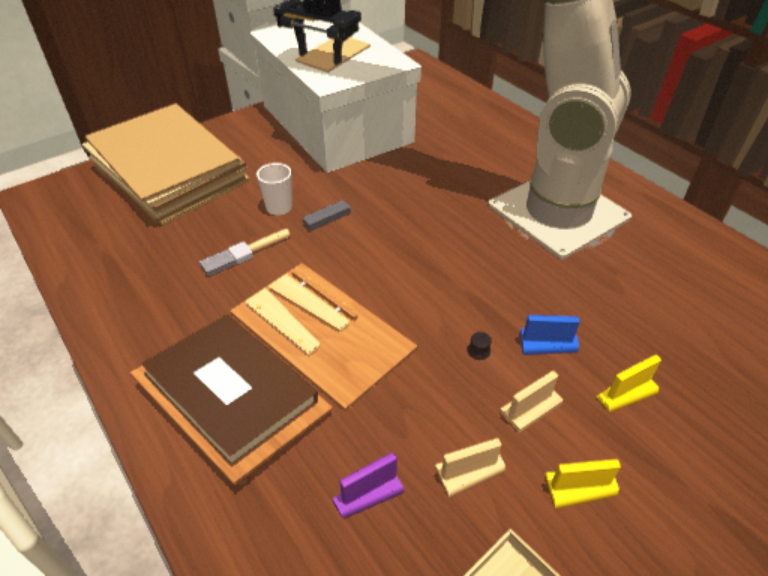

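The way runs from about (0.628, 0.018) to (0.661, -0.162). The plain wood pieces are at top px (218,248) and (230,333). I'll check what surrounds the gripper before I move.

```bash
python3 - <<'E'
from h import *
s=r.read_state();p=s["ee_pos"]
for n in("top","scene"):
    print(n,[ (1.5*px(n,np.array(p)+[0,0,d])).round() for d in(0,.1,.2,.3)])
T,_=cam("wrist","w0.png");print(T.round(3).tolist(),{k:v for k,v in r.camera_model("wrist").items() if k!="T"})
E
```

```text
top [array([805., 430.]), array([864., 440.]), array([943., 453.]), array([1054.,  471.])]
scene [array([319.,  58.]), array([316.,  15.]), array([312., -33.]), array([308., -86.])]
[[0.424, 0.873, 0.241, 0.333], [-0.906, 0.409, 0.111, -0.535], [-0.001, -0.265, 0.964, 0.385], [0.0, 0.0, 0.0, 1.0]] {'fx': 297.3186396354542, 'fy': 297.3186396354542, 'cx': 255.76449418774274, 'cy': 193.79919065271926}
```

View pics/w0.png

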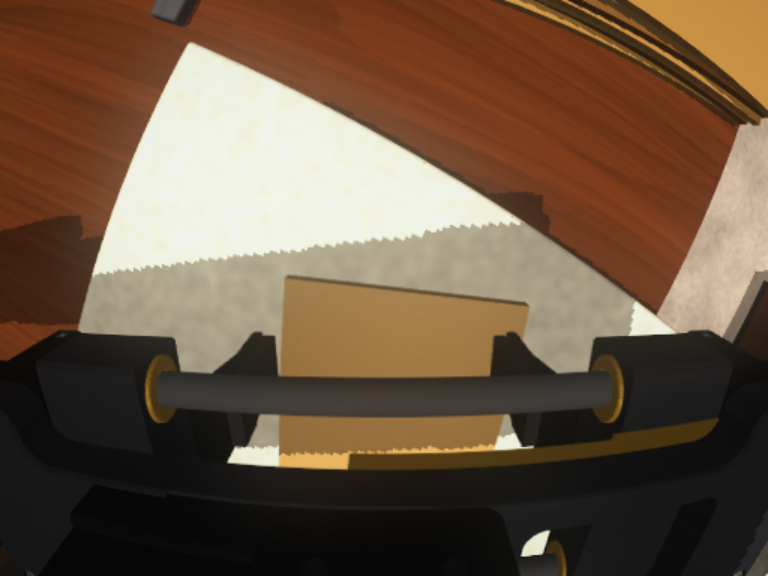

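The gripper hangs over a box, so I'll raise it, swing over to the wooden pieces and look at them from close by.

Request:
{"api": "arm_command", "payload": {
  "xyz": [
    [0, 0, 0.04],
    [0, 0, 0.08],
    [0.04, 0.04, 0.11],
    [0.234, 0.466, 0.11],
    [0.234, 0.466, 0.11],
    [0.234, 0.466, 0.11],
    [0.234, 0.466, 0.11],
    [0.234, 0.466, 0.11],
    [0.234, 0.466, 0.11],
    [0.234, 0.466, 0.11],
    [0.234, 0.466, 0.11],
    [0.234, 0.466, 0.11],
    [0.234, 0.466, 0.11],
    [0.234, 0.466, 0.11],
    [0.234, 0.466, 0.11],
    [0.234, 0.466, 0.11],
    [0.234, 0.466, 0.11],
    [0.234, 0.466, 0.11],
    [0.234, 0.466, 0.11],
    [0.234, 0.466, 0.11]
  ],
  "rot": [
    [0, 0, 0],
    [0, 0, 0],
    [0, 0, 0],
    [0, 0, 0.12],
    [0, 0, 0.24],
    [0, 0, 0.36],
    [0, 0, 0.48],
    [0, 0, 0.6],
    [0, 0, 0.72],
    [0, 0, 0.84],
    [0, 0, 0.96],
    [0, 0, 1.08],
    [0, 0, 1.2],
    [0, 0, 1.2],
    [0, 0, 1.2],
    [0, 0, 1.2],
    [0, 0, 1.2],
    [0, 0, 1.2],
    [0, 0, 1.2],
    [0, 0, 1.2]
  ],
  "grip": 1,
  "squeeze": 20
}}

```text
time: 2.32
ee_pos: [0.4992, -0.1012, 0.3326]
eef_rot: [0.684, 0.73, -0.0, 0.0]
ft_force: [0.8, -0.5, 0.1]
width: 0.0869
grip_force: 0.0
```

Request:
{"api": "arm_command", "payload": {
  "xyz": [
    [0, 0.37, -0.03],
    [0, 0.37, -0.03],
    [0, 0.37, -0.03],
    [0, 0.37, -0.03],
    [0, 0.37, -0.03],
    [0, 0.37, -0.03],
    [0, 0.37, -0.03],
    [0, 0.37, -0.03],
    [0, 0.37, -0.03],
    [0, 0.37, -0.03],
    [0, 0.37, -0.03],
    [0, 0.37, -0.03]
  ],
  "rot": [
    [0, 0, 0],
    [0, 0, 0],
    [0, 0, 0],
    [0, 0, 0],
    [0, 0, 0],
    [0, 0, 0],
    [0, 0, 0],
    [0, 0, 0],
    [0, 0, 0],
    [0, 0, 0],
    [0, 0, 0],
    [0, 0, 0]
  ]
}}

```text
time: 3.32
ee_pos: [0.5, 0.2692, 0.3023]
eef_rot: [0.683, 0.73, -0.0, 0.0]
ft_force: [1.0, -0.7, 0.4]
width: 0.0871
grip_force: 0.0
```

```bash
python3 - <<'E'
from h import *
T,_=cam("wrist","w1.png")
find("wrist",T,["stop_c","stop_bar","block_c"]);find("wrist",T,["stop"],"look_for")
s=r.read_state();print(s["time"],s["ee_pos"],s["joint_positions"],s["eef_rot"])
E
```

```text
wrist spot_point stop_c 0.92 [0.3057 0.2585 0.0396] {}
wrist spot_point stop_c 0.92 [ 0.2985  0.2604 -0.0006] {}
wrist spot_point stop_c 0.89 [ 0.7453  0.2911 -0.0015] {}
wrist spot_point stop_bar 0.9 [0.5956 0.3628 0.0489] {}
wrist spot_point stop_bar 0.86 [0.3058 0.2525 0.0477] {}
wrist spot_point stop_bar 0.7 [0.4798 0.4805 0.0512] {}
wrist spot_point block_c 0.89 [0.4344 0.3362 0.0427] {}
wrist spot_point block_c 0.18 [0.5915 0.3648 0.0014] {}
wrist look_for stop 0.84 [0.4802 0.4681 0.0331] {}
wrist look_for stop 0.84 [0.729  0.2971 0.0186] {}
wrist look_for stop 0.82 [0.592  0.3589 0.0172] {}
3.5667 [0.50014362 0.26885526 0.30280765] [ 0.1138537   0.27072956 -0.8384003   1.45210848  0.20143348  1.50698555
 -0.65336614] [6.83516322e-01 7.29935095e-01 1.08976012e-04 4.27864866e-04]
```

View pics/w1.png

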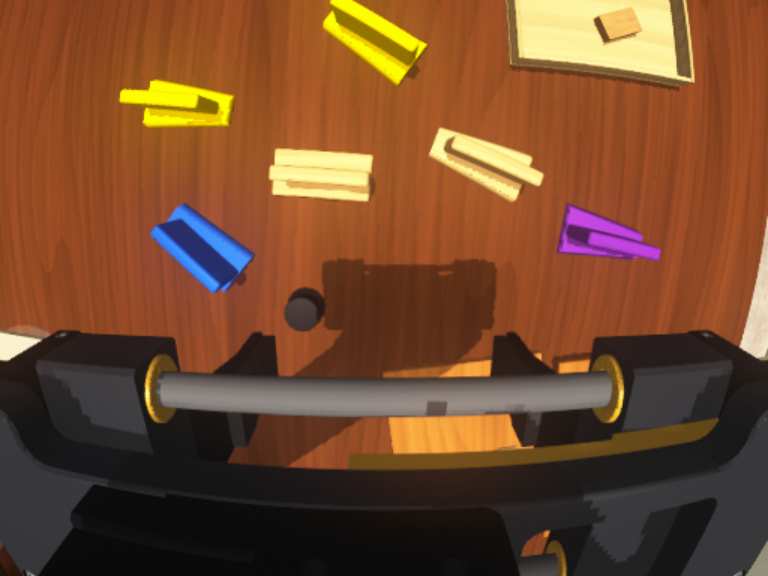

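The left wooden piece, px (320,175), looks rectangular. The right one, px (485,165), looks tapered. I'll rectify and enlarge the view to see the taper and the nose direction.

```bash
python3 - <<'E'
from h import *
T,im=cam("wrist")
# rectify onto plane z=0.014 around both pieces: 0.38..0.66 x, 0.28..0.42 y, 0.35mm/px
W,H,s=750,420,0.00036
X=0.38+np.arange(W)*s; Y=0.43-np.arange(H)*s
mp=np.array([[px("wrist",[x,y,0.014],T) for x in X[::6]] for y in Y[::6]]).astype(np.float32)
mp=cv2.resize(mp,(W,H))
cv2.imwrite("pics/rect.png",cv2.remap(im,mp[...,0].copy(),mp[...,1].copy(),cv2.INTER_CUBIC)[:,:,::-1])
E
```

```text
Traceback (most recent call last):
  File "h.py", line 12, in px
    m=r.camera_model(n); T=np.array(m["T"]) if T is None else T
ValueError: time passes only in moves, steps and waits
```

```bash
cat >> h.py <<'E'
_M={}
def px(n,P,T=None):
    if n not in _M or T is None: _M[n]=r.camera_model(n)
    m=_M[n]; T=np.array(m["T"]) if T is None else T
    P=np.atleast_2d(P); q=(P-T[:3,3])@T[:3,:3]; q=q*[1,-1,-1]
    h=np.hypot(q[:,0],q[:,1])
    k=np.arctan2(h,q[:,2])/h if n=="wrist" else 1/q[:,2]
    return np.c_[m["cx"]+m["fx"]*q[:,0]*k,m["cy"]+m["fy"]*q[:,1]*k]
def rect(im,T,f,x0,y1,W,H,s,z,n="wrist"):
    X,Y=np.meshgrid(x0+np.arange(W)*s,y1-np.arange(H)*s)
    u=px(n,np.c_[X.ravel(),Y.ravel(),np.full(X.size,z)],T).astype(np.float32).reshape(H,W,2)
    o=cv2.remap(im,u[...,0].copy(),u[...,1].copy(),cv2.INTER_CUBIC)
    cv2.imwrite("pics/"+f,o[:,:,::-1]); return o
E
python3 - <<'E'
from h import *
T,im=cam("wrist")
rect(im,T,"rect.png",.38,.43,750,420,.00036,.014)
E
```

```text
(no output)
```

View pics/rect.png

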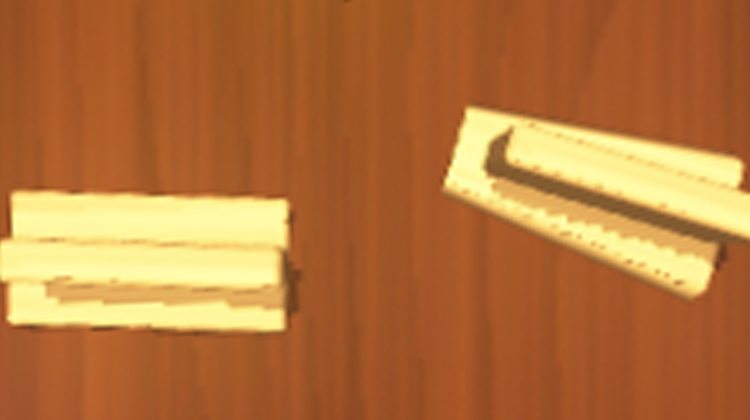

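It's confirmed: the right piece is the stop. The foot tapers, with the nose at rect px (456,147) and the tail at (718,228). The centre is at (0.591, 0.362) and the nose yaw is about 163°. I'll hover over the bar with tool x at about -17°.

Request:
{"api": "arm_command", "payload": {
  "xyz": [
    [0.096, 0.093, -0.15],
    [0.096, 0.093, -0.15],
    [0.096, 0.093, -0.15],
    [0.096, 0.093, -0.15],
    [0.096, 0.093, -0.15],
    [0.096, 0.093, -0.15],
    [0.096, 0.093, -0.15],
    [0.096, 0.093, -0.15],
    [0.096, 0.093, -0.15],
    [0.096, 0.093, -0.15],
    [0.096, 0.093, -0.15],
    [0.096, 0.093, -0.15],
    [0.096, 0.093, -0.15],
    [0.096, 0.093, -0.15],
    [0.096, 0.093, -0.15],
    [0.096, 0.093, -0.15],
    [0.096, 0.093, -0.15],
    [0.096, 0.093, -0.15],
    [0.096, 0.093, -0.15],
    [0.096, 0.093, -0.15]
  ],
  "rot": [
    [0, 0, -0.12],
    [0, 0, -0.24],
    [0, 0, -0.36],
    [0, 0, -0.48],
    [0, 0, -0.6],
    [0, 0, -0.72],
    [0, 0, -0.84],
    [0, 0, -0.96],
    [0, 0, -1.08],
    [0, 0, -1.2],
    [0, 0, -1.32],
    [0, 0, -1.44],
    [0, 0, -1.56],
    [0, 0, -1.68],
    [0, 0, -1.8],
    [0, 0, -1.93],
    [0, 0, -1.93],
    [0, 0, -1.93],
    [0, 0, -1.93],
    [0, 0, -1.93]
  ]
}}

```text
time: 5.33
ee_pos: [0.5956, 0.3631, 0.1526]
eef_rot: [0.989, -0.145, 0.0, 0.0]
ft_force: [-0.7, 0.6, -0.2]
width: 0.087
grip_force: 0.0
```

```bash
cat > look.py <<'E'
from h import *
import sys
s=r.read_state();q=s["eef_rot"]
from scipy.spatial.transform import Rotation as R
M=R.from_quat(q).as_matrix()
print(s["time"],np.round(s["ee_pos"],4),"yaw",np.degrees(np.arctan2(M[1,0],M[0,0])).round(2),"tilt",M[:,2].round(3),"q",np.round(s["joint_positions"],2),np.round(s["ft_force"],1),s["width"],s["grip_force"])
E
python3 look.py; python3 - <<'E'
from h import *
T,im=cam("wrist")
find("wrist",T,["stop_bar","stop_c"])
rect(im,T,"r2.png",.5,.45,600,500,.0003,.072)
E
```

```text
5.3333 [0.5956 0.3631 0.1526] yaw -16.72 tilt [ 0. -0. -1.] q [-0.35  0.56 -0.39  1.31  0.21  1.31 -2.6 ] [-0.7  0.6 -0.2] 0.08700489155304833 0.0
wrist spot_point stop_bar 0.94 [0.4787 0.4807 0.0494] {}
wrist spot_point stop_bar 0.72 [0.7408 0.2933 0.0525] {}
wrist spot_point stop_bar 0.66 [0.5974 0.3591 0.0508] {}
wrist spot_point stop_c 0.95 [ 0.746   0.2953 -0.0009] {}
wrist spot_point stop_c 0.91 [0.5928 0.3631 0.0015] {}
wrist spot_point stop_c 0.91 [0.7468 0.2944 0.0395] {}
```

View pics/r2.png

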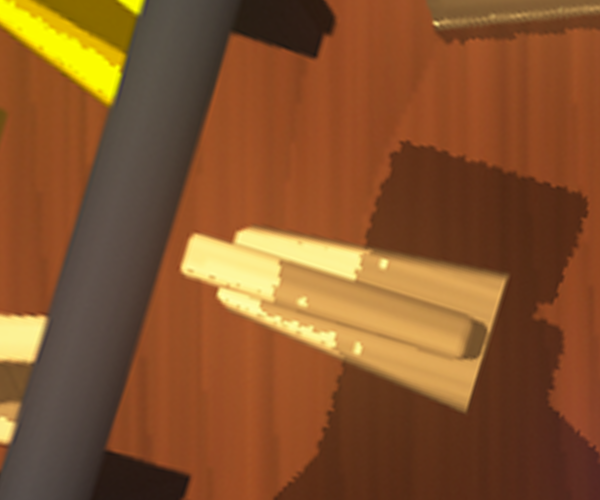

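The bar lies between the finger lines, from px (192,255) to (475,335), with its centre at about (0.599, 0.3615). I'll descend and grip.

Request:
{"api": "arm_command", "payload": {
  "xyz": [
    [0.002, -0.0015, -0.03],
    [0.002, -0.0015, -0.06],
    [0.002, -0.0015, -0.09],
    [0.002, -0.0015, -0.11],
    [0.002, -0.0015, -0.122],
    [0.002, -0.0015, -0.122],
    [0.002, -0.0015, -0.122]
  ],
  "rot": [
    [0, 0, 0],
    [0, 0, 0],
    [0, 0, 0],
    [0, 0, 0],
    [0, 0, 0],
    [0, 0, 0],
    [0, 0, 0]
  ]
}}

```text
time: 6.07
ee_pos: [0.5977, 0.3619, 0.031]
eef_rot: [0.989, -0.145, -0.0, -0.0]
ft_force: [0.8, -0.1, 1.5]
width: 0.0868
grip_force: 0.0
```

Request:
{"api": "arm_command", "payload": {
  "xyz": [
    [0, 0, 0],
    [0, 0, 0],
    [0, 0, 0],
    [0, 0, 0],
    [0, 0, 0],
    [0, 0, 0],
    [0, 0, 0],
    [0, 0, 0],
    [0, 0, 0],
    [0, 0, 0]
  ],
  "rot": [
    [0, 0, 0],
    [0, 0, 0],
    [0, 0, 0],
    [0, 0, 0],
    [0, 0, 0],
    [0, 0, 0],
    [0, 0, 0],
    [0, 0, 0],
    [0, 0, 0],
    [0, 0, 0]
  ],
  "grip": 0,
  "squeeze": 30
}}

```text
time: 6.9
ee_pos: [0.5975, 0.3617, 0.0305]
eef_rot: [0.989, -0.145, -0.0, 0.0]
ft_force: [-0.9, -0.7, 0.0]
width: 0.0285
grip_force: 0.0
```

```bash
python3 look.py
```

```text
6.9 [0.5975 0.3617 0.0305] yaw -16.68 tilt [-0. -0. -1.] q [-0.4   0.66 -0.31  1.42  0.21  1.09 -2.6 ] [-0.9 -0.7  0. ] 0.028493329508179288 0.0
```

Request:
{"api": "arm_command", "payload": {
  "xyz": [
    [0, 0, 0],
    [0, 0, 0],
    [0, 0, 0],
    [0, 0, 0],
    [0, 0, 0],
    [0, 0, 0.01],
    [0, 0, 0.03],
    [0, 0, 0.06],
    [0, 0, 0.1],
    [0, 0, 0.12]
  ],
  "rot": [
    [0, 0, 0],
    [0, 0, 0],
    [0, 0, 0],
    [0, 0, 0],
    [0, 0, 0],
    [0, 0, 0],
    [0, 0, 0],
    [0, 0, 0],
    [0, 0, 0],
    [0, 0, 0]
  ]
}}

```text
time: 7.73
ee_pos: [0.5984, 0.3626, 0.1558]
eef_rot: [0.989, -0.145, 0.002, -0.002]
ft_force: [1.3, 1.2, -2.1]
width: 0.0135
grip_force: 30.0
```

Request:
{"api": "arm_command", "payload": {
  "xyz": [
    [0, 0, 0.03],
    [0, -0.02, 0.05],
    [0, -0.04, 0.05],
    [0.012, -0.06, 0.05],
    [0.012, -0.08, 0.05],
    [0.012, -0.1, 0.05],
    [0.012, -0.12, 0.05],
    [0.012, -0.14, 0.05],
    [0.012, -0.16, 0.05],
    [0.012, -0.18, 0.05],
    [0.012, -0.2, 0.05],
    [0.012, -0.212, 0.05],
    [0.012, -0.212, 0.05],
    [0.012, -0.212, 0.05],
    [0.012, -0.212, 0.05],
    [0.012, -0.212, 0.05],
    [0.012, -0.212, 0.05],
    [0.012, -0.212, 0.05],
    [0.012, -0.212, 0.05],
    [0.012, -0.212, 0.05]
  ],
  "rot": [
    [0, 0, 0.12],
    [0, 0, 0.24],
    [0, 0, 0.36],
    [0, 0, 0.48],
    [0, 0, 0.6],
    [0, 0, 0.72],
    [0, 0, 0.84],
    [0, 0, 0.96],
    [0, 0, 1.08],
    [0, 0, 1.2],
    [0, 0, 1.32],
    [0, 0, 1.44],
    [0, 0, 1.56],
    [0, 0, 1.68],
    [0, 0, 1.8],
    [0, 0, 1.92],
    [0, 0, 2.04],
    [0, 0, 2.04],
    [0, 0, 2.04],
    [0, 0, 2.04]
  ]
}}

```text
time: 9.4
ee_pos: [0.6095, 0.1496, 0.2007]
eef_rot: [0.643, 0.766, -0.0, 0.0]
ft_force: [-0.3, 0.1, -4.3]
width: 0.0137
grip_force: 30.0
```

```bash
python3 look.py; python3 - <<'E'
from h import *
T,im=cam("wrist")
find("wrist",T,["mouth","way_end","stop_bar","stop"])
rect(im,T,"r3.png",.5,.2,600,600,.0007,.026)
T,im=cam("top"); find("top",T,["mouth","way_end","way"])
T,im=cam("scene"); find("scene",T,["mouth","way_end","way"])
E
```

```text
9.4 [0.6095 0.1496 0.2007] yaw 99.96 tilt [ 0. -0. -1.] q [ 0.15  0.42 -0.61  1.46  0.24  1.34 -0.3 ] [-0.3  0.1 -4.3] 0.01371958387366731 29.99994446989149
wrist spot_point stop_bar 0.87 [0.6094 0.1512 0.2218] {}
wrist spot_point stop_bar 0.84 [0.7426 0.2915 0.0538] {}
wrist spot_point stop_bar 0.68 [0.309  0.2563 0.0516] {}
wrist spot_point stop 0.94 [0.6087 0.1446 0.1698] {}
wrist spot_point stop 0.9 [0.306  0.2602 0.0386] {}
wrist spot_point stop 0.83 [0.7435 0.2913 0.0014] {}
top spot_point mouth 0.57 [0.6304 0.0161 0.0099] {}
top spot_point way_end 0.7 [ 0.6613 -0.1622  0.0126] {}
top spot_point way_end 0.54 [ 0.5048 -0.3957  0.002 ] {}
top spot_point way 0.73 [ 0.5052 -0.3943  0.0017] {}
top spot_point way 0.71 [0.624  0.0166 0.0016] {}
scene spot_point mouth 0.71 [0.6284 0.0179 0.0128] {}
scene spot_point mouth 0.26 [0.6101 0.1429 0.1708] {}
scene spot_point way_end 0.96 [ 0.6605 -0.1619  0.0114] {}
scene spot_point way 0.65 [0.6299 0.0152 0.0018] {}
```

View pics/r3.png

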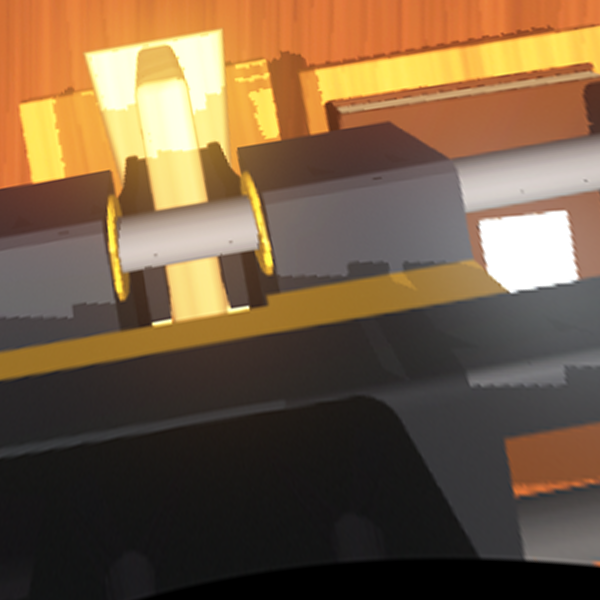

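The wrist view is blocked by the held stop, but the other cameras agree on the mouth at (0.629, 0.0175) and a way yaw of -80°. I'll lower the stop onto the bare board at way x of about -60, y of about +3.

Request:
{"api": "arm_command", "payload": {
  "xyz": [
    [0.003, -0.02, -0.02],
    [0.006, -0.04, -0.05],
    [0.011, -0.06, -0.08],
    [0.011, -0.068, -0.11],
    [0.011, -0.068, -0.135],
    [0.011, -0.068, -0.145],
    [0.011, -0.068, -0.15],
    [0.011, -0.068, -0.152],
    [0.011, -0.068, -0.154],
    [0.011, -0.068, -0.155],
    [0.011, -0.068, -0.155],
    [0.011, -0.068, -0.155]
  ],
  "rot": [
    [0, 0, 0],
    [0, 0, 0],
    [0, 0, 0],
    [0, 0, 0],
    [0, 0, 0],
    [0, 0, 0],
    [0, 0, 0],
    [0, 0, 0],
    [0, 0, 0],
    [0, 0, 0],
    [0, 0, 0],
    [0, 0, 0]
  ]
}}

```text
time: 11.05
ee_pos: [0.6211, 0.0819, 0.0466]
eef_rot: [0.641, 0.767, 0.001, 0.001]
ft_force: [0.1, 0.7, -4.1]
width: 0.0139
grip_force: 30.0
```

```bash
python3 look.py; python3 - <<'E'
from h import *
T,im=cam("scene"); find("scene",T,["stop_c","stop_bar","mouth","way_end"])
rect(im,T,"r4.png",.54,.16,460,600,.0006,.026,"scene")
E
```

```text
11.05 [0.6211 0.0819 0.0466] yaw 100.21 tilt [ 0.002  0.    -1.   ] q [ 0.22  0.55 -0.55  1.62  0.32  1.07 -0.24] [ 0.1  0.7 -4.1] 0.013897119459764936 29.999932497739792
scene spot_point stop_c 0.97 [0.7414 0.2916 0.0362] {}
scene spot_point stop_c 0.95 [ 0.2828  0.4055 -0.0005] {}
scene spot_point stop_c 0.94 [ 0.3025  0.2555 -0.0046] {}
scene spot_point stop_bar 0.94 [0.3047 0.2481 0.052 ] {}
scene spot_point stop_bar 0.85 [0.6206 0.0773 0.0672] {}
scene spot_point stop_bar 0.85 [0.2729 0.4057 0.0479] {}
scene spot_point mouth 0.73 [0.6291 0.018  0.0104] {}
scene spot_point way_end 0.7 [ 0.6648 -0.1596  0.0125] {}
```

View pics/r4.png

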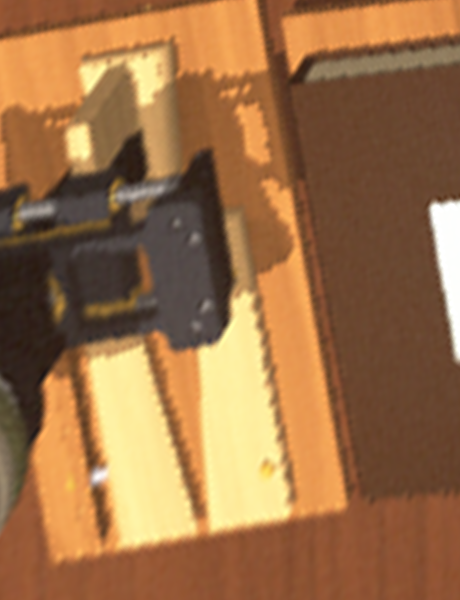

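The stop hangs straight over the board, with its tail edge at px (80,58)–(172,42). I'll lower it to contact.

Request:
{"api": "arm_command", "payload": {
  "xyz": [
    [0, 0, -0.001],
    [0, 0, -0.002],
    [0, 0, -0.0025],
    [0, 0, -0.003],
    [0, 0, -0.0035],
    [0, 0, -0.0035]
  ],
  "rot": [
    [0, 0, 0],
    [0, 0, 0],
    [0, 0, 0],
    [0, 0, 0],
    [0, 0, 0],
    [0, 0, 0]
  ]
}}

```text
time: 11.8
ee_pos: [0.6207, 0.0817, 0.0424]
eef_rot: [0.641, 0.767, 0.0, 0.0]
ft_force: [-1.1, -1.7, 1.5]
width: 0.0139
grip_force: 30.0
```

Request:
{"api": "arm_command", "payload": {
  "xyz": [
    [0.001, -0.005, 0.0005],
    [0.003, -0.015, 0.0005],
    [0.005, -0.025, 0.0005],
    [0.007, -0.035, 0.0005],
    [0.0085, -0.045, 0.0005],
    [0.0095, -0.053, 0.0005],
    [0.0102, -0.058, 0.0005],
    [0.0106, -0.06, 0.0005],
    [0.0106, -0.06, 0.0005]
  ],
  "rot": [
    [0, 0, 0],
    [0, 0, 0],
    [0, 0, 0],
    [0, 0, 0],
    [0, 0, 0],
    [0, 0, 0],
    [0, 0, 0],
    [0, 0, 0],
    [0, 0, 0]
  ]
}}

```text
time: 12.55
ee_pos: [0.6312, 0.0209, 0.0425]
eef_rot: [0.642, 0.767, -0.0, 0.0]
ft_force: [0.4, 0.6, -3.2]
width: 0.0137
grip_force: 30.0
```

Request:
{"api": "arm_command", "payload": {
  "xyz": [
    [0.0004, -0.002, 0],
    [0.0007, -0.004, 0],
    [0.001, -0.006, 0],
    [0.0014, -0.008, 0],
    [0.0018, -0.01, 0],
    [0.0021, -0.012, 0],
    [0.0025, -0.014, 0],
    [0.0025, -0.014, 0],
    [0.0025, -0.014, 0]
  ],
  "rot": [
    [0, 0, 0],
    [0, 0, 0],
    [0, 0, 0],
    [0, 0, 0],
    [0, 0, 0],
    [0, 0, 0],
    [0, 0, 0],
    [0, 0, 0],
    [0, 0, 0]
  ]
}}

```text
time: 13.3
ee_pos: [0.6337, 0.0075, 0.0426]
eef_rot: [0.642, 0.767, 0.0, 0.0]
ft_force: [0.5, 0.1, -3.1]
width: 0.0139
grip_force: 30.0
```

```bash
python3 look.py
```

```text
13.3 [0.6337 0.0075 0.0426] yaw 100.18 tilt [ 0. -0. -1.] q [ 0.32  0.56 -0.53  1.6   0.31  1.07 -0.12] [ 0.5  0.1 -3.1] 0.013923638808742022 29.999996102415025
```

There's no side force, and the stop's centre is about 15 mm into the mouth. I'll let go, lift clear, move behind the tail with the fingers shut, and push from there so the stop can shift sideways.

Request:
{"api": "arm_command", "payload": {
  "xyz": [
    [0, 0, -0.0004],
    [0, 0, -0.0004],
    [0, 0, -0.0004],
    [0, 0, -0.0004],
    [0, 0, -0.0004],
    [0, 0, -0.0004]
  ],
  "rot": [
    [0, 0, 0],
    [0, 0, 0],
    [0, 0, 0],
    [0, 0, 0],
    [0, 0, 0],
    [0, 0, 0]
  ],
  "grip": 0.45
}}

```text
time: 13.8
ee_pos: [0.6338, 0.0077, 0.0423]
eef_rot: [0.641, 0.767, 0.0, 0.0]
ft_force: [0.3, -0.5, 1.2]
width: 0.0378
grip_force: 0.0
```

Request:
{"api": "arm_command", "payload": {
  "xyz": [
    [0, 0, 0.01],
    [0, 0, 0.03],
    [0, 0, 0.06],
    [0, 0, 0.075],
    [0, 0, 0.075],
    [-0.006, 0.034, 0.075],
    [-0.012, 0.07, 0.075],
    [-0.0125, 0.072, 0.075],
    [-0.0125, 0.072, 0.075]
  ],
  "rot": [
    [0, 0, 0],
    [0, 0, 0],
    [0, 0, 0],
    [0, 0, 0],
    [0, 0, 0],
    [0, 0, 0],
    [0, 0, 0],
    [0, 0, 0],
    [0, 0, 0]
  ]
}}

```text
time: 14.55
ee_pos: [0.6203, 0.0833, 0.1176]
eef_rot: [0.639, 0.769, 0.001, -0.0]
ft_force: [-0.8, -1.9, -0.9]
width: 0.0391
grip_force: 0.0
```

```bash
python3 look.py; python3 - <<'E'
from h import *
T,im=cam("wrist"); find("wrist",T,["stop_bar","stop_c","stop"])
T,im=cam("scene"); find("scene",T,["stop_bar","stop_c"])
rect(im,T,"r5.png",.54,.16,460,600,.0006,.026,"scene")
E
```

```text
14.55 [0.6203 0.0833 0.1176] yaw 100.5 tilt [ 0.     0.001 -1.   ] q [ 0.24  0.47 -0.58  1.56  0.27  1.19 -0.21] [-0.8 -1.9 -0.9] 0.03906906266352138 0.0
wrist spot_point stop_bar 0.85 [0.6344 0.0067 0.0612] {}
wrist spot_point stop_c 0.92 [0.7434 0.2901 0.0009] {}
wrist spot_point stop_c 0.86 [ 6.321e-01 -2.000e-04  4.910e-02] {}
wrist spot_point stop_c 0.82 [0.308  0.2585 0.0374] {}
wrist spot_point stop 0.92 [0.7434 0.2901 0.0009] {}
wrist spot_point stop 0.86 [ 6.321e-01 -2.000e-04  4.910e-02] {}
wrist spot_point stop 0.82 [0.308  0.2585 0.0374] {}
scene spot_point stop_bar 0.84 [0.2736 0.4084 0.0476] {}
scene spot_point stop_bar 0.8 [0.7391 0.2968 0.0477] {}
scene spot_point stop_bar 0.77 [0.3054 0.2488 0.051 ] {}
scene spot_point stop_c 0.89 [0.7399 0.2932 0.0371] {}
scene spot_point stop_c 0.79 [ 0.7447  0.2923 -0.0029] {}
scene spot_point stop_c 0.76 [0.2787 0.4079 0.0386] {}
```

View pics/r5.png

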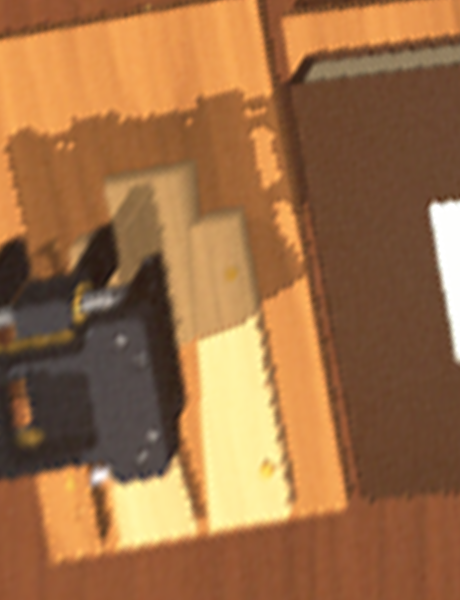

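The stop stands in the mouth with its tail edge at px (105,180)–(190,163). I'll shut the fingers and lower them behind the tail.

Request:
{"api": "arm_command", "payload": {
  "xyz": [
    [-0.002, 0, -0.02],
    [-0.002, 0, -0.045],
    [-0.002, 0, -0.065],
    [-0.002, 0, -0.08],
    [-0.002, 0, -0.09],
    [-0.002, 0, -0.095],
    [-0.002, 0, -0.095],
    [-0.002, 0, -0.095],
    [-0.002, 0, -0.095]
  ],
  "rot": [
    [0, 0, 0],
    [0, 0, 0],
    [0, 0, 0],
    [0, 0, 0],
    [0, 0, 0],
    [0, 0, 0],
    [0, 0, 0],
    [0, 0, 0],
    [0, 0, 0]
  ],
  "grip": 0
}}

```text
time: 15.65
ee_pos: [0.6199, 0.0798, 0.0233]
eef_rot: [0.641, 0.767, 0.001, 0.001]
ft_force: [-0.1, 0.3, 0.4]
width: 0.0005
grip_force: 0.0
```

Request:
{"api": "arm_command", "payload": {
  "xyz": [
    [0.0005, -0.003, 0],
    [0.001, -0.006, 0],
    [0.0016, -0.009, 0],
    [0.0021, -0.012, 0],
    [0.0026, -0.015, 0],
    [0.0032, -0.018, 0],
    [0.0037, -0.021, 0],
    [0.0042, -0.024, 0],
    [0.0042, -0.024, 0],
    [0.0042, -0.024, 0]
  ],
  "rot": [
    [0, 0, 0],
    [0, 0, 0],
    [0, 0, 0],
    [0, 0, 0],
    [0, 0, 0],
    [0, 0, 0],
    [0, 0, 0],
    [0, 0, 0],
    [0, 0, 0],
    [0, 0, 0]
  ]
}}

```text
time: 16.48
ee_pos: [0.6234, 0.0553, 0.0221]
eef_rot: [0.642, 0.767, -0.0, 0.0]
ft_force: [0.4, 0.4, -1.0]
width: 0.0003
grip_force: 0.0
```

```bash
python3 look.py
```

```text
16.4833 [0.6234 0.0553 0.0221] yaw 100.18 tilt [ 0. -0. -1.] q [ 0.25  0.58 -0.54  1.63  0.33  1.03 -0.21] [ 0.4  0.4 -1. ] 0.00033093722872812813 0.0
```

Request:
{"api": "arm_command", "payload": {
  "xyz": [
    [0.0003, -0.0015, 0],
    [0.0005, -0.003, 0],
    [0.0008, -0.0045, 0],
    [0.0011, -0.006, 0],
    [0.0014, -0.008, 0],
    [0.0014, -0.008, 0]
  ],
  "rot": [
    [0, 0, 0],
    [0, 0, 0],
    [0, 0, 0],
    [0, 0, 0],
    [0, 0, 0],
    [0, 0, 0]
  ]
}}

```text
time: 16.98
ee_pos: [0.6249, 0.0471, 0.0221]
eef_rot: [0.642, 0.767, -0.0, 0.0]
ft_force: [0.1, 0.6, -0.2]
width: 0.0004
grip_force: 0.0
```

Request:
{"api": "arm_command", "payload": {
  "xyz": [
    [0.0003, -0.0015, 0],
    [0.0005, -0.003, 0],
    [0.0008, -0.0045, 0],
    [0.0011, -0.006, 0],
    [0.0014, -0.008, 0],
    [0.0014, -0.008, 0]
  ],
  "rot": [
    [0, 0, 0],
    [0, 0, 0],
    [0, 0, 0],
    [0, 0, 0],
    [0, 0, 0],
    [0, 0, 0]
  ]
}}

```text
time: 17.48
ee_pos: [0.6263, 0.039, 0.0222]
eef_rot: [0.642, 0.767, -0.0, 0.0]
ft_force: [0.8, -0.2, -0.0]
width: 0.0005
grip_force: 0.0
```

```bash
python3 - <<'E'
from h import *
T,im=cam("wrist"); find("wrist",T,["stop_bar","stop_c"])
rect(im,T,"r6.png",.56,.10,600,600,.00025,.026)
E
```

```text
wrist spot_point stop_c 0.53 [ 0.6391 -0.0211  0.0145] {}
```

View pics/r6.png

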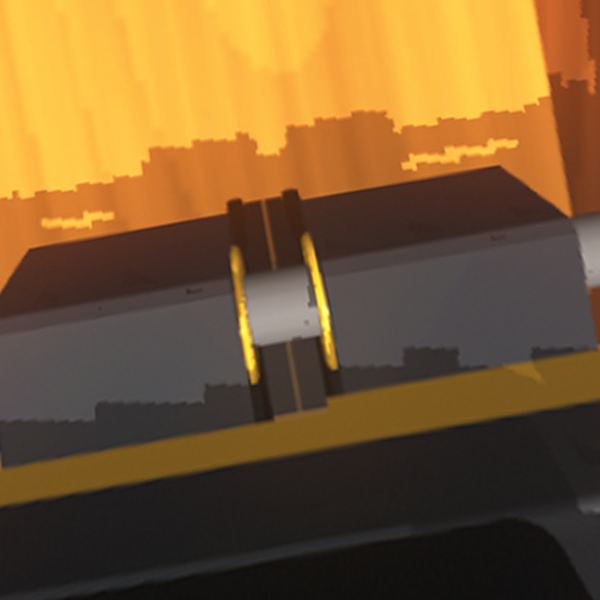

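The view is blocked by the gripper, with the closed fingers at px (270,300). The network puts the stop's centre at way x of about 40, which fits the fingers being in contact. I'll keep pushing in small steps and watch the force.

Request:
{"api": "arm_command", "payload": {
  "xyz": [
    [0.0003, -0.0015, 0],
    [0.0005, -0.003, 0],
    [0.0008, -0.0045, 0],
    [0.0011, -0.006, 0]
  ],
  "rot": [
    [0, 0, 0],
    [0, 0, 0],
    [0, 0, 0],
    [0, 0, 0]
  ]
}}

```text
time: 17.97
ee_pos: [0.6273, 0.0338, 0.0222]
eef_rot: [0.641, 0.767, 0.0, -0.0]
ft_force: [-0.9, 2.5, 1.0]
width: 0.0005
grip_force: 0.9
```

Request:
{"api": "arm_command", "payload": {
  "xyz": [
    [0.0003, -0.0015, 0],
    [0.0005, -0.003, 0],
    [0.0008, -0.0045, 0],
    [0.0011, -0.006, 0]
  ],
  "rot": [
    [0, 0, 0],
    [0, 0, 0],
    [0, 0, 0],
    [0, 0, 0]
  ]
}}

```text
time: 18.3
ee_pos: [0.6282, 0.0278, 0.0222]
eef_rot: [0.641, 0.767, 0.0, -0.0]
ft_force: [-1.9, 2.7, 0.1]
width: 0.0004
grip_force: 1.5
```

Request:
{"api": "arm_command", "payload": {
  "xyz": [
    [0.0003, -0.0015, 0],
    [0.0005, -0.003, 0],
    [0.0008, -0.0045, 0],
    [0.0011, -0.006, 0]
  ],
  "rot": [
    [0, 0, 0],
    [0, 0, 0],
    [0, 0, 0],
    [0, 0, 0]
  ]
}}

```text
time: 18.63
ee_pos: [0.6289, 0.0229, 0.0221]
eef_rot: [0.641, 0.768, 0.0, -0.001]
ft_force: [-4.1, 7.2, 1.7]
width: 0.0007
grip_force: 4.0
```

The left jaw has been touched, with a 4 N side force. I'll drift right to relieve it and go along the jaw direction.

Request:
{"api": "arm_command", "payload": {
  "xyz": [
    [-0.0005, -0.0001, 0],
    [-0.001, -0.0002, 0],
    [-0.0009, -0.0012, 0],
    [-0.0008, -0.0022, 0],
    [-0.0008, -0.0022, 0]
  ],
  "rot": [
    [0, 0, 0],
    [0, 0, 0],
    [0, 0, 0],
    [0, 0, 0],
    [0, 0, 0]
  ]
}}

```text
time: 19.05
ee_pos: [0.6288, 0.0201, 0.0222]
eef_rot: [0.641, 0.767, 0.001, -0.0]
ft_force: [0.6, 6.1, -0.3]
width: 0.0006
grip_force: 2.7
```

```bash
python3 look.py
```

```text
19.05 [0.6288 0.0201 0.0222] yaw 100.23 tilt [ 0.     0.001 -1.   ] q [ 0.3   0.58 -0.53  1.62  0.33  1.03 -0.15] [ 0.6  6.1 -0.3] 0.0005909938702738794 2.6824295584810898
```

Request:
{"api": "arm_command", "payload": {
  "xyz": [
    [0.0001, -0.001, 0],
    [0.0001, -0.002, 0],
    [0.0002, -0.003, 0],
    [0.0002, -0.003, 0]
  ],
  "rot": [
    [0, 0, 0],
    [0, 0, 0],
    [0, 0, 0],
    [0, 0, 0]
  ]
}}

```text
time: 19.38
ee_pos: [0.6289, 0.0181, 0.0222]
eef_rot: [0.641, 0.768, 0.001, -0.0]
ft_force: [-0.6, 8.5, -0.9]
width: 0.0006
grip_force: 3.9
```

Request:
{"api": "arm_command", "payload": {
  "xyz": [
    [0.0001, -0.001, 0],
    [0.0001, -0.002, 0],
    [0.0002, -0.003, 0],
    [0.0002, -0.003, 0]
  ],
  "rot": [
    [0, 0, 0],
    [0, 0, 0],
    [0, 0, 0],
    [0, 0, 0]
  ]
}}

```text
time: 19.72
ee_pos: [0.629, 0.0161, 0.0222]
eef_rot: [0.641, 0.768, 0.001, -0.001]
ft_force: [-0.0, 9.3, 0.0]
width: 0.0002
grip_force: 5.1
```

Request:
{"api": "arm_command", "payload": {
  "xyz": [
    [0.0001, -0.001, 0],
    [0.0001, -0.002, 0],
    [0.0001, -0.002, 0],
    [0.0001, -0.002, 0]
  ],
  "rot": [
    [0, 0, 0],
    [0, 0, 0],
    [0, 0, 0],
    [0, 0, 0]
  ]
}}

```text
time: 20.05
ee_pos: [0.6291, 0.0148, 0.0223]
eef_rot: [0.64, 0.768, 0.001, -0.001]
ft_force: [-1.4, 12.2, 0.1]
width: 0.001
grip_force: 5.9
```

Request:
{"api": "arm_command", "payload": {
  "xyz": [
    [0.0001, -0.001, 0],
    [0.0001, -0.002, 0],
    [0.0001, -0.002, 0],
    [0.0001, -0.002, 0]
  ],
  "rot": [
    [0, 0, 0],
    [0, 0, 0],
    [0, 0, 0],
    [0, 0, 0]
  ]
}}

```text
time: 20.38
ee_pos: [0.6292, 0.0134, 0.0223]
eef_rot: [0.64, 0.768, 0.002, -0.001]
ft_force: [0.4, 13.3, -0.1]
width: 0.0006
grip_force: 6.7
```

About 13 N has been reached. I'll back off and check.

Request:
{"api": "arm_command", "payload": {
  "xyz": [
    [-0.0002, 0.003, 0],
    [-0.001, 0.008, 0],
    [-0.003, 0.02, 0],
    [-0.005, 0.03, 0],
    [-0.005, 0.03, 0.03],
    [-0.006, 0.04, 0.06],
    [-0.007, 0.06, 0.1],
    [-0.012, 0.1, 0.13],
    [-0.012, 0.14, 0.16],
    [-0.012, 0.17, 0.17],
    [-0.012, 0.17, 0.17],
    [-0.012, 0.17, 0.17]
  ],
  "rot": [
    [0, 0, 0],
    [0, 0, 0],
    [0, 0, 0],
    [0, 0, 0],
    [0, 0, 0],
    [0, 0, 0],
    [0, 0, 0],
    [0, 0, 0],
    [0, 0, 0],
    [0, 0, 0],
    [0, 0, 0],
    [0, 0, 0]
  ]
}}

```text
time: 21.38
ee_pos: [0.6165, 0.1853, 0.1943]
eef_rot: [0.639, 0.769, 0.002, 0.0]
ft_force: [0.3, -0.0, -0.6]
width: 0.0003
grip_force: 0.0
```

```bash
python3 look.py; python3 - <<'E'
from h import *
T,im=cam("top"); find("top",T,["stop_c","stop_bar"])
T,im=cam("scene"); find("scene",T,["stop_c","stop_bar"])
a=rect(im,T,"x.png",.58,.06,370,500,.0005,.026,"scene")
b=cv2.resize(cv2.imread("pics/scene0.png"),None,fx=1/1.5,fy=1/1.5,interpolation=cv2.INTER_AREA)[:,:,::-1].copy()
b=rect(b,T,"y.png",.58,.06,370,500,.0005,.026,"scene")
cv2.imwrite("pics/cmp.png",np.hstack([b,a])[:,:,::-1])
E
```

```text
21.3833 [0.6165 0.1853 0.1943] yaw 100.57 tilt [ 0.003  0.003 -1.   ] q [ 0.1   0.46 -0.62  1.42  0.27  1.34 -0.35] [ 0.3 -0.  -0.6] 0.0002735310282288637 0.0
top spot_point stop_c 0.96 [ 0.4701  0.4811 -0.0021] {}
top spot_point stop_c 0.79 [0.3019 0.2513 0.0008] {}
top spot_point stop_c 0.73 [ 0.6368 -0.049   0.014 ] {}
top spot_point stop_bar 0.98 [0.3069 0.2552 0.0489] {}
top spot_point stop_bar 0.85 [0.4777 0.474  0.0462] {}
top spot_point stop_bar 0.74 [0.2663 0.4086 0.0525] {}
scene spot_point stop_c 0.96 [0.2772 0.4122 0.0348] {}
scene spot_point stop_c 0.88 [0.743  0.2938 0.0365] {}
scene spot_point stop_c 0.88 [0.3038 0.2532 0.0393] {}
scene spot_point stop_bar 0.94 [0.7406 0.2961 0.0452] {}
scene spot_point stop_bar 0.89 [0.4778 0.4769 0.0506] {}
scene spot_point stop_bar 0.86 [0.3038 0.2513 0.0521] {}
```

View pics/cmp.png

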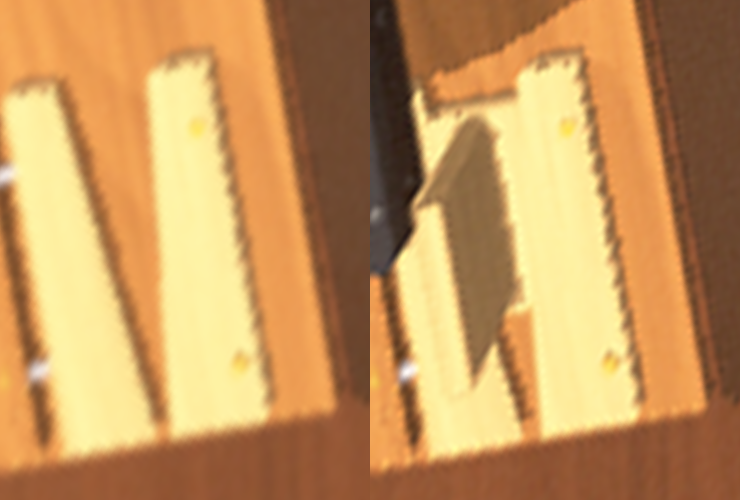

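The stop sits between both jaws, and the right jaw's end has moved from px x≈157 to 152, about 2.5 mm. I'll measure that numerically.

```bash
python3 - <<'E'
import cv2,numpy as np
a=cv2.imread("pics/x.png").astype(np.float32);b=cv2.imread("pics/y.png").astype(np.float32)
g=lambda r:(b[r[0]:r[1],r[2]:r[3],0],a[r[0]:r[1],r[2]:r[3],0])
# 0.5 mm/px; bottom part only, right jaw left edge / fixed jaw right edge
for n,y0,y1,x0,x1 in(("sprung jaw in",400,430,120,162),("fixed jaw",330,400,225,290)):
    p=b[y0:y1,x0:x1]; best=cv2.matchTemplate(cv2.resize(a[y0-4:y1+4,x0-14:x1+14],None,fx=4,fy=4,interpolation=2).astype(np.uint8),cv2.resize(p,None,fx=4,fy=4,interpolation=2).astype(np.uint8),cv2.TM_CCOEFF_NORMED)
    _,v,_,l=cv2.minMaxLoc(best);print(n,round(v,3),"shift mm",((l[0]/4-14)*.5,(l[1]/4-4)*.5))
# edge columns of the gap near the end, rows 400-430
for im in(b,a):print([int(np.argmin(np.diff(cv2.GaussianBlur(im[y:y+5,120:165,0],(3,3),0).mean(0))))+120 for y in range(395,430,6)])
E
```

```text
sprung jaw in 0.98 shift mm (-2.375, -1.0)
fixed jaw 0.985 shift mm (0.0, 0.0)
[148, 147, 149, 149, 149, 153]
[142, 144, 143, 146, 148, 149]
```

The sprung jaw is held open by about 2.3 mm after release, which is within the 1.2 to 3.8 mm range. I'll hand the job in.

```bash
python3 -c "
from bench import r
print(r.close_job())"
```

```text
the job is handed in; nothing more can be done
None
```

The job is handed in: I pushed the stop home at about 13 N, and it stays wedged in the way after release, with the sprung jaw held open about 2.3 mm (estimated from the scene camera).

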